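# Dead-weight check of a palm button

## Robot

A 6-joint arm with a two-finger parallel gripper is mounted at the origin on the work surface. World frame = base frame: x ahead of the robot, y to its left, z up, the work surface at z = 0. Lengths are in m, angles in rad, forces in N, time in s.
With the tool pointing down it reaches from about 0.275 to 0.85 m from the base axis. Payload 5.2 kg.
Tool frame: the origin (TCP) lies on the centre line of the jaws, within the pads' length; the fingertips stand ahead of it and the grasp point (between the pads) lies 5 mm behind it (r.tips_ahead is the x of the fingertips in the tool frame, in m); x points along the fingers, y is the direction in which the jaws open and shut, and the axes are right-handed (so a half turn about x gives the same grasp; the last joint's range is limited). The gripper opens to 85 mm and grips with 20 to 120 N. Pads are 22 mm wide; open, the fingers measure 114 mm over their backs; the gripper's body (76 mm by 85 mm) begins 54 mm behind the grasp point. The pads swing forward as they close: fully open they stand 13 mm farther back than shut.
Start: joints at [-1.405, 0.259, 1.535, -0, 1.348, -0.203], TCP at [0.198, -0.513, 0.245] pointing down, gripper open.
Joint ranges: [-3.14, 3.14], [-0.91, 2.08], [0.19, 2.58], [-1.22, 4.36], [0.22, 2.71], [-3.12, 3.12]. Speed limits (rad/s): [2.57, 2.57, 3.14, 3.14, 3.14, 3.14].

## Interface

Orientations are given as a unit quaternion [w, x, y, z].
In Python, from bench import r gives the robot as it stands. The module is installed in compiled form; this text tells all that it offers. Calls block until the motion is done:
- r.goto(position, orientation): joint-space move of the TCP to a pose.
- r.servo_line(position, rotation=None, max_speed=0.15, guard=None): straight line of the TCP; rotation=None keeps the orientation; max_speed is the mean speed in m/s. With guard (N) it stops when the force on the tool has changed by that much, and returns True; else False.
- r.move_joints(angles): joint-space move.
- r.gripper_to(opening, squeeze=None): finger opening in m; squeeze is the grip in N (None keeps the last); returns when the fingers have stopped.
- r.wait(seconds).
- r.solve_ik(position, orientation): joint angles nearest the present ones, or None.
- r.get_obs(): the state.
- r.snapshot(name): name is "scene" or "top"; returns the picture (480x640x3 uint8, red, green, blue); there is no depth.
- r.camera_params(name): a dict with "fx", "fy", "cx", "cy" (pixels), "rvec" (rotation vector, rad) and "tvec" (3), from world to camera coordinates, as OpenCV has them. Camera axes: x right, y down, z forward; pixel columns grow to the right and rows downward; lengths in m; the calibration is good to about 2 mm. A picture is of the moment at which its call begins. camera_params takes no time and is no camera call.
A pose or a line that the arm cannot do raises r.Unreachable and nothing moves.
- r.job_done(): hands the job in, once; it reports no verdict.
Trained networks look in the newest picture that a camera, given by its name, has taken for a name from the list of things; names that differ only in an ending like _2 or _b are one class to them, and where a whole thing is asked for, a point or a joint stands for the part that bears it (a point fixed in the world has none). Each returns a list of dicts, best first, with "confidence" (0 to 1); they miss things now and then, are a little off and sometimes report something else, mostly with a low value. They report only what shows in the picture. A call takes as long as a camera call. They do not tell look-alikes from the thing itself.
- r.outline_of(camera, thing): "region" (480x640 bool, what is visible of it) and "uv" ([column, row] in pixels, amid what is visible of it).
The state is a dict: "clock": time; "qpos": joint angles; "dq": joint speeds; "joint_torque": joint torques, N m; "position": TCP position; "eef_rot": TCP orientation; "ft_force": force on the tool from outside, world axes, zero at the start; "wrist_torque": the same for the moment, N m; "grip_width": finger opening in m.
Only numpy, scipy, OpenCV 4.12 (cv2) and the standard library are available. Lean on these libraries where they do the work, as an engineer would, in place of code of your own. Each camera call takes 0.05 s, during which the arm holds its last target.

## Task

Check the spring of the domed palm button on the wooden training board: lay the flat aluminium bar by its middle across the top of the dome, along the free lane between the two contactors, and let go so that it balances there on its own; only then set the larger of the two knobbed steel weights on the middle of the bar, so that the button is held fully down and bar and weight stay balanced, level and untouched. Leave the smaller weight, the relay, the bottle and the screwdriver where they are.

Things in the scene. Friction and masses are not known exactly. Their poses are not given: they have to be found in the camera images.
- board: Fixed wooden training board 200 x 250 x 16 mm on the table; origin at the centre of its underside; its x axis runs along the free lane. In its middle stands a square grey housing 90 x 90 mm, top 46 mm above the table, carrying the black domed palm button. A low terminal strip, 38 mm above the table, runs along y at the board's +x edge, from x = 80 to 96 mm.
- contactor_a (a point): Centre of the top of a box-shaped contactor fixed on the board, 75 mm along the board's x, 47 mm along its y, at y = +93.5 mm of the board: its inner face is 70 mm from the button axis. Top 106 mm above the table.
- contactor_b (a point): Centre of the top of a box-shaped contactor fixed on the board, 75 mm along the board's x, 47 mm along its y, at y = -93.5 mm of the board: its inner face is 70 mm from the button axis. Top 100 mm above the table.
- head_top (a point): Centre of the crown, the highest point of the black domed palm button (it goes down with it): the top of a ball of 35 mm radius with a small flat crown 15 mm across. 84 mm above the table when the button is up, 78 mm when fully down. What is laid on it stays level only if its centre of mass lies over the crown, within about 7 mm of the button axis.
- head (a joint): Travel of the button, in m: 0 up, 0.006 fully down, moving straight down. A spring pushes it up: it starts to move at about 1.8 N and is fully down at about 3.2 N. The bar alone does not move it, bar and small weight do not press it fully, bar and large weight do.
- bar_center (a point): Centre (also the centre of mass) of the loose flat aluminium bar, 170 mm long (its x axis), 40 mm wide (y), 6 mm thick (z), about 0.11 kg; half-way up, 3 mm above its underside. A fine cross is scribed at the middle of its top. It starts flat on the tray's floor.
- bar: The same bar; origin at the centre of its underside, same axes.
- large_weight_center (a point): Point on the axis of the larger loose steel weight, half-way up its full height of 48 mm: disc 56 mm in diameter, 20 mm high, with an upright round knob on top, 16 mm in diameter and 28 mm high (the disc's top is 4 mm below this point). About 0.42 kg, centre of mass 13 mm above its underside. z axis up. It starts upright on the tray's floor, at either end of the tray.
- large_weight: The same weight; origin at the centre of its underside.
- small_weight: Bystander: smaller steel weight of the same shape, disc 38 mm in diameter, 14 mm high, knob 16 mm in diameter, 28 mm high, 0.12 kg; origin at the centre of its underside. It stands in the tray too.
- relay: Bystander: upright plug-in relay with an amber cover, 28 x 28 x 40 mm, loose in the tray between the weights; origin at the centre of its underside.
- tray: Fixed white tray, 240 (x) x 260 (y) x 24 mm high outside, walls and floor 5 mm thick; origin at the centre of its underside. The bar lies in its -x half, roughly along y; the weights and the relay stand in its +x half.
- bottle: Bystander: closed drink bottle, 64 mm in diameter, 190 mm tall, standing between board and tray; origin at the centre of its underside.
- screwdriver: Bystander: screwdriver lying on the table beyond the bottle, its length along its x axis.
Mind the look-alikes: they are no part of the job. Of the things shaped like the bar, the aluminium one is meant. Leave any orange look-alike of the large_weight alone.

How it is judged:
On the way:
1. the bar alone lies balanced on the dome, let go, level and at rest (contact force between bar and board above 0.5 N and horizontal distance between bar_center and head_top below 0.012 m and z of bar_center in the frame of head_top below 0.006 m and angle between bar_center's own z axis and vertical below 0.1 rad and contact force between each of the fingers, large_weight and bar below 0.05 N and value of joint head below 0.002 m and linear speed of bar below 0.03 m/s), for 0.3 s.
At the end, for the whole second after the job is handed in: The button is held fully down (more than 5 of 6 mm) by the bar balanced on its dome with the large weight standing on it: bar centre and weight axis within 12 mm of the button axis, bar within about 6 degrees of level, weight upright within about 7 degrees, both at rest and let go (value of joint head above 0.005 m and contact force between bar and board above 3 N and contact force between large_weight and bar above 2.5 N and horizontal distance between each of bar_center, large_weight_center and head_top below 0.012 m and angle between bar_center's own z axis and vertical below 0.1 rad and angle between large_weight_center's own z axis and vertical below 0.12 rad and linear speed of each of bar, large_weight below 0.03 m/s); the robot touches nothing.
It fails at once if the small weight, relay, bottle or screwdriver was moved by more than 30 mm (distance of any of small_weight, relay, bottle, screwdriver from where it was at the start of the episode above 0.03 m).
It fails at once if the bottle, relay or small weight was tipped over (angle between any of bottle, relay, small_weight's own z axis and vertical above 0.6 rad).
It also fails if it takes over 61 s, if anything falls off the work surface, if the arm or the gripper's body presses on something with over 40 N, if the wrist force passes 120 N, or if a joint passes its speed limit or range.

## Working session

There is one attempt and no reset: what is moved stays moved. The work goes in short steps, each a Python script; the robot and the scene stay as the last script left them, time stands still between calls to the robot, and variables do not carry over. Pictures are saved under pics/ and viewed, and the job is handed in when it is done.

```bash
mkdir -p pics; ls; cat > h.py <<'E'
import numpy as np, cv2
from bench import r
def cam(n):
    p=r.camera_params(n); R,_=cv2.Rodrigues(np.array(p["rvec"],float)); t=np.array(p["tvec"],float).reshape(3)
    K=np.array([[p["fx"],0,p["cx"]],[0,p["fy"],p["cy"]],[0,0,1.]]); return K,R,t
def proj(n,P):
    K,R,t=cam(n); c=np.atleast_2d(P)@R.T+t; u=c@K.T; return u[:,:2]/u[:,2:]
def unproj(n,uv,z):
    K,R,t=cam(n); d=(R.T@np.linalg.inv(K)@np.c_[np.atleast_2d(uv),np.ones(len(np.atleast_2d(uv)))].T).T
    o=-R.T@t; s=(z-o[2])/d[:,2]; return o+d*s[:,None]
def save(n,img): cv2.imwrite("pics/"+n+".png",img[:,:,::-1])
E
python3 - <<'E'
from h import *
for n in("scene","top"):
    im=r.snapshot(n); save(n+"0",im); np.save(n+"0.npy",im); K,R,t=cam(n); print(n,K.tolist(),(-R.T@t).round(3),R[2].round(2),R[0].round(2))
    for th in("bar","large_weight","small_weight","head","board","tray","relay","bottle","contactor_a","screwdriver"):
        for d in r.outline_of(n,th)[:4]: print(n,th,round(d["confidence"],2),np.round(d["uv"],1),d["region"].sum())
print(r.get_obs(),r.tips_ahead)
E
```

```text
pics
scene [[481.1963273176396, 0.0, 315.86624539505743], [0.0, 481.1963273176396, 235.68643017556087], [0.0, 0.0, 1.0]] [ 0.881 -0.548  0.809] [-0.39  0.53 -0.76] [ 0.81  0.58 -0.02]
scene bar 0.91 [232.4 336. ] 1835
scene bar 0.88 [175.7 274.2] 1349
scene large_weight 0.92 [264.4 398.4] 946
scene large_weight 0.57 [212.  464.9] 1032
scene small_weight 0.59 [300.  322.6] 353
scene head 0.56 [382.9 162.1] 420
scene head 0.27 [233.1 335.1] 1916
scene board 0.86 [384.4 176.2] 6621
scene tray 0.86 [258.8 352.7] 14359
scene relay 0.58 [291.5 357.1] 379
scene bottle 0.88 [329.1 214.7] 1965
scene contactor_a 0.58 [384.2 176.3] 6617
top [[509.8364117840179, 0.0, 318.24323620279995], [0.0, 509.8364117840179, 239.00408949549166], [0.0, 0.0, 1.0]] [ 0.401 -0.044  1.202] [ 0.11 -0.02 -0.99] [-0.02 -1.    0.02]
top bar 0.94 [406.1 258.6] 1240
top bar 0.78 [388.4 341.7] 1300
top bar 0.65 [171.8 257.6] 739
top bar 0.38 [399.6 208.2] 164
top large_weight 0.97 [488.4 202.6] 470
top large_weight 0.56 [435.6 204.5] 443
top large_weight 0.54 [370.2 218.1] 204
top small_weight 0.72 [369.9 217.9] 201
top
[... 377 characters left out ...]
 565
{'clock': 1.1, 'qpos': array([-1.40482758e+00,  2.58603937e-01,  1.53502766e+00, -1.67875624e-06,
        1.34802826e+00, -2.02805266e-01]), 'dq': array([ 4.69526584e-04, -2.77945852e-04, -3.04790665e-04, -4.79684006e-04,
       -9.72058044e-05, -4.81439492e-04]), 'joint_torque': array([ 3.29960385e-04, -4.45933628e+01, -2.90894455e+01, -4.38834732e-04,
        7.36619058e-04,  7.32967393e-07]), 'position': array([ 0.19827529, -0.51299805,  0.2452965 ]), 'eef_rot': array([-0.12962012, -0.69512032, -0.12966765,  0.69512061]), 'ft_force': array([-0.42653312,  0.57298508, -0.13981717]), 'wrist_torque': array([-0.00026136, -0.10544197, -0.01442199]), 'grip_width': 0.08534359946145166} 0.014
```

View pics/scene0.png

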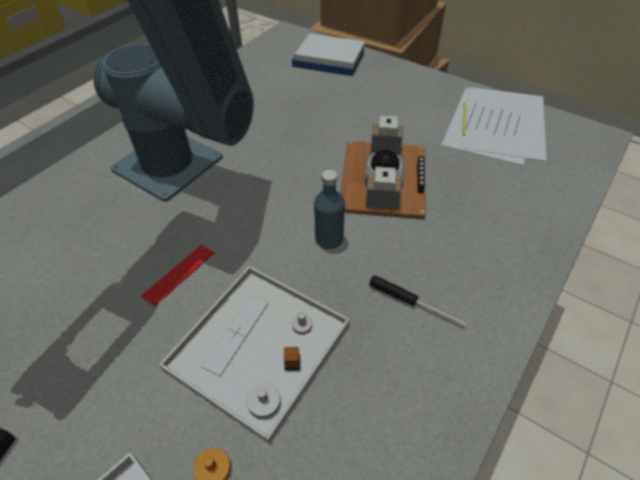

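View pics/top0.png

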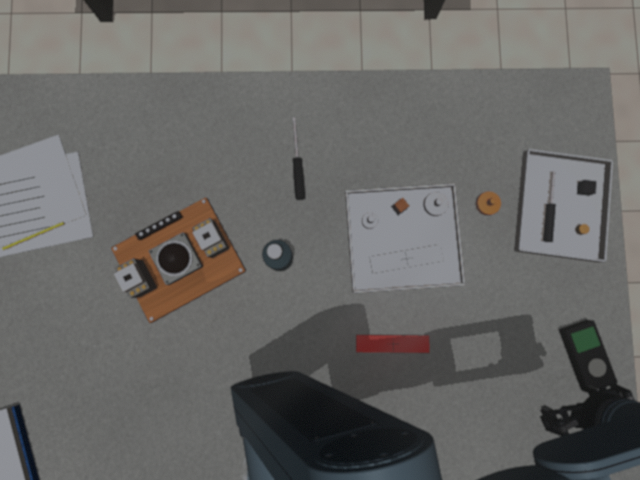

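The top view shows the tray around (404,240), with the aluminium bar and its cross near (406,258). The large weight is near (434,204), the small weight near (370,220) and the relay near (401,206). The board's dome is near (174,258). The orange disc (488,203) and the red bar (393,343) are the look-alikes. I'll zoom in to refine these positions.

```bash
python3 - <<'E'
from h import *
t=np.load("top0.npy"); s=np.load("scene0.npy")
a=cv2.resize(t[180:300,340:470],None,fx=6,fy=6,interpolation=cv2.INTER_CUBIC)[:600]
a=cv2.resize(t[180:280,345:465],None,fx=6,fy=6,interpolation=cv2.INTER_CUBIC); save("tz",a)
a=cv2.resize(t[190:330,105:255],None,fx=4,fy=4,interpolation=cv2.INTER_CUBIC); save("bz",a)
a=cv2.resize(s[105:225,330:440],None,fx=5,fy=5,interpolation=cv2.INTER_CUBIC); save("sbz",a)
a=cv2.resize(s[265:440,160:350],None,fx=3.4,fy=3.4,interpolation=cv2.INTER_CUBIC); save("stz",a)
for n in("top","scene"):
    d=[d for d in r.outline_of(n,"bar")][:3]
    for x in d:
        m=x["region"].astype(np.uint8); c=max(cv2.findContours(m,0,2)[0],key=cv2.contourArea).reshape(-1,2).astype(float)
        P=unproj(n,c,0.011)[:,:2].astype(np.float32); print(n,x["uv"],cv2.minAreaRect(P),P.mean(0))
E
```

```text
top [406.1, 258.6] ((0.4814873933792114, -0.27093881368637085), (0.042159706354141235, 0.17056523263454437), 8.657912254333496) [ 0.48016313 -0.2672266 ]
top [388.4, 341.7] ((0.28753477334976196, -0.23264873027801514), (0.16903255879878998, 0.04077635332942009), 88.84019470214844) [ 0.29598382 -0.2260425 ]
top [171.8, 257.6] ((0.4937649667263031, 0.27207162976264954), (0.07208962738513947, 0.06770611554384232), 88.98248291015625) [0.49429688 0.27496985]
scene [232.4, 336.0] ((0.4825248420238495, -0.2737996578216553), (0.0434686578810215, 0.17194296419620514), 8.914817810058594) [ 0.48490083 -0.28018638]
scene [175.7, 274.2] ((0.29135406017303467, -0.23804129660129547), (0.16923847794532776, 0.04459518566727638), 87.82861328125) [ 0.2903286  -0.24517691]
```

View pics/tz.png

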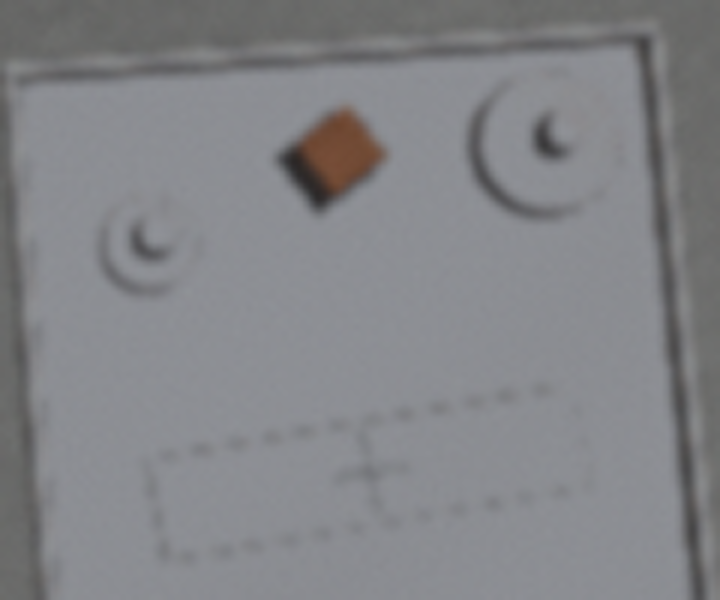

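View pics/bz.png

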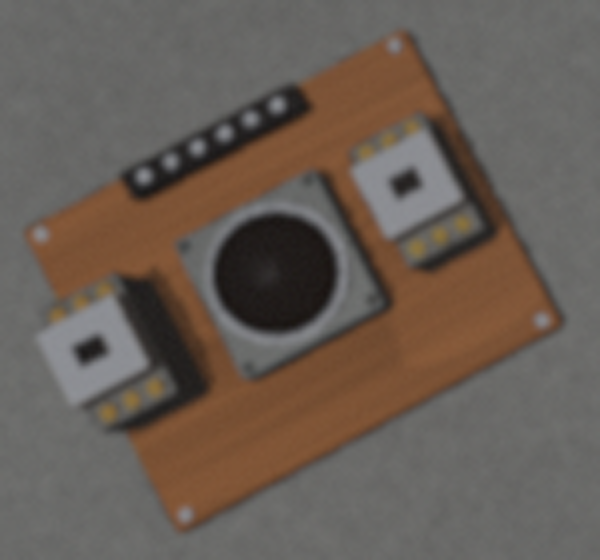

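View pics/sbz.png

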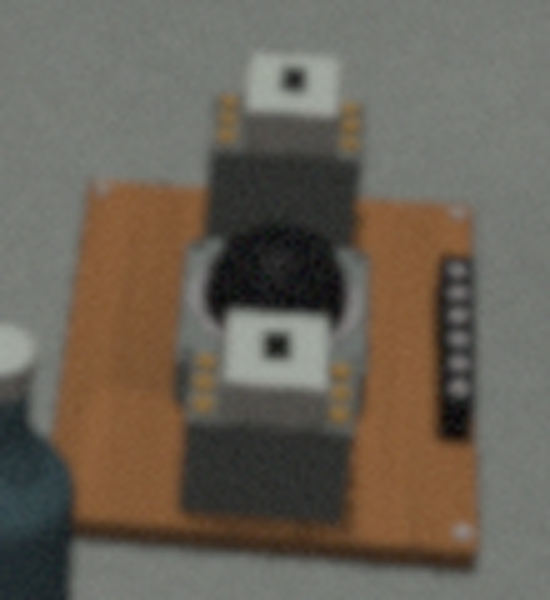

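View pics/stz.png

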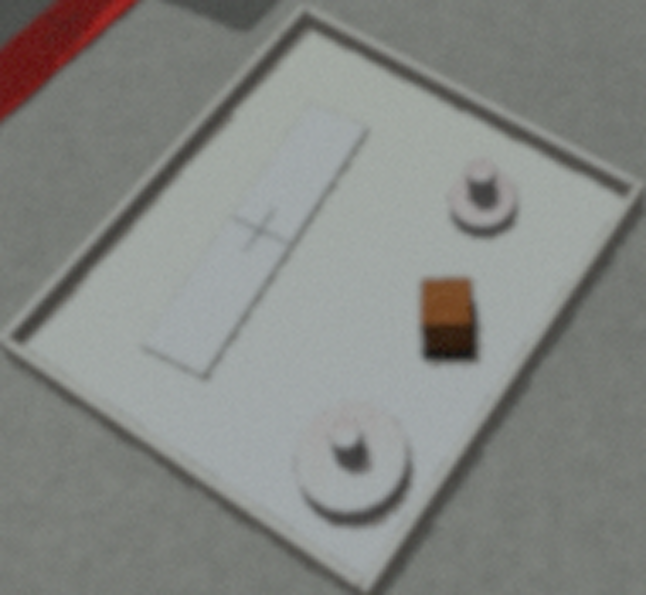

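```bash
cat > fit.py <<'E'
from h import *
from scipy.optimize import least_squares, minimize
def bfit(obs,x0):  # obs: list (cam,uv,local)
    def f(p):
        c,s=np.cos(p[2]),np.sin(p[2]); o=[]
        for n,uv,L in obs:
            P=[p[0]+c*L[0]-s*L[1],p[1]+s*L[0]+c*L[1],L[2]]; o.append(proj(n,P)[0]-uv)
        return np.ravel(o)
    q=least_squares(f,x0,loss="soft_l1"); return q.x,f(q.x).reshape(-1,2)
def cyl(x,y,z0,z1,R):
    a=np.linspace(0,2*np.pi,40); return np.array([[x+R*np.cos(t),y+R*np.sin(t),z] for t in a for z in(z0,z1)])
def box(x,y,yaw,z0,z1,l,w):
    c,s=np.cos(yaw),np.sin(yaw); return np.array([[x+c*i*l/2-s*j*w/2,y+s*i*l/2+c*j*w/2,z] for i in(-1,1) for j in(-1,1) for z in(z0,z1)])
def sil(n,parts,S=4):
    m=np.zeros((480*S,640*S),np.uint8)
    for P in parts:
        h=cv2.convexHull(((proj(n,P)+.5)*S).astype(np.float32)); cv2.fillConvexPoly(m,np.round(h*16-8).astype(np.int32),1,shift=4)
    return cv2.resize(m.astype(np.float32),(640,480),interpolation=cv2.INTER_AREA)
def sfit(regs,model,p0,step):
    p0=np.array(p0,float); step=np.array(step)
    def f(d):
        c=0
        for n,g in regs:
            m=sil(n,model(p0+d*step)); c+=1-np.minimum(m,g).sum()/np.maximum(m,g).sum()
        return c
    q=minimize(f,np.zeros(len(p0)),method="Nelder-Mead",options=dict(initial_simplex=np.vstack([np.zeros(len(p0)),np.eye(len(p0))]),xatol=.02,fatol=1e-4)); return p0+q.x*step,q.fun
weight=lambda z:(lambda p:[cyl(p[0],p[1],z,z+.02,.028),cyl(p[0],p[1],z,z+.048,.008)])
barm=lambda z:(lambda p:[box(p[0],p[1],p[2],z,z+.006,.17,.04)])
def near(n,th,uv,tol=12):
    for d in r.outline_of(n,th):
        if np.hypot(*(np.array(d["uv"])-uv))<tol: return d["region"].astype(np.float32)
E
python3 - <<'E'
from fit import *
c=lambda u,k,o:(np.array(u)+.5)/k-.5+np.array(o)
T=[((25,234),(.1,.125,.016)),((407,28),(.1,-.125,.016)),((563,322),(-.1,-.125,.016)),((183,532),(-.1,.125,.016)),((91,349),(0,.0935,.106)),((405,182),(0,-.0935,.1)),((275,272),(0,0,.049))]
T=[("top",c(u,4,(105,190)),L) for u,L in T]
S=[((92,180),(-.1,.125,.016)),((474,203),(.1,.125,.016)),((477,552),(.1,-.125,.016)),((293,80),(0,.0935,.106)),((277,346),(0,-.0935,.1))]
S=[("scene",c(u,5,(330,105)),L) for u,L in S]
for o in(T,S,T+S):
    x,e=bfit(o,[.49,.27,.4]); print(x.round(4),e.round(1).tolist())
R={}
for nm,g,model,p0,st in(("weight",[("top",(435,204)),("scene",(264,398))],weight(.005),[.6,-.33],[.005]*2),("bar",[("top",(406,258)),("scene",(232,336))],barm(.005),[.482,-.272,1.72],[.005,.005,.05])):
    th="large_weight" if nm=="weight" else "bar"
    rg=[(n,near(n,th,uv)) for n,uv in g]; rg=[q for q in rg if q[1] is not None]
    for s in [[q] for q in rg]+[rg]: print(nm,[q[0] for q in s],sfit(s,model,p0,st))
E
```

```text
[0.4901 0.2607 0.4903] [[-1.0, -0.8], [-0.8, -0.7], [0.5, 0.1], [-1.0, 0.8], [0.5, 0.2], [0.5, 0.0], [0.7, 0.1]]
[0.4899 0.2588 0.4799] [[-0.5, -0.9], [0.1, 0.1], [0.3, -0.1], [0.3, 0.3], [-0.3, 0.3]]
[0.49   0.2601 0.486 ] [[-0.6, -1.0], [-0.3, -0.5], [0.8, 0.4], [-1.0, 0.8], [0.8, 0.1], [0.9, 0.2], [1.0, 0.2], [-0.5, -1.0], [0.1, -0.4], [1.0, -0.6], [0.3, 0.0], [0.3, -0.0]]
weight ['top'] (array([ 0.60864288, -0.34422291]), np.float64(0.11218351125717163))
weight ['scene'] (array([ 0.60911755, -0.34628446]), np.float64(0.0732843279838562))
weight ['top', 'scene'] (array([ 0.60919404, -0.34569068]), np.float64(0.19429171085357666))
bar ['top'] (array([ 0.48180892, -0.2713683 ,  1.72206529]), np.float64(0.04885661602020264))
bar ['scene'] (array([ 0.48125951, -0.27310846,  1.72591833]), np.float64(0.03863102197647095))
bar ['top', 'scene'] (array([ 0.48160245, -0.27208522,  1.72533151]), np.float64(0.09879159927368164))
```

```bash
cat >> h.py <<'E'
from scipy.spatial.transform import Rotation as Ro
def down(a):
    c,s=np.cos(a),np.sin(a); M=np.array([[0,c,s],[0,s,-c],[-1,0,0]]); q=Ro.from_matrix(M).as_quat(); return np.array([q[3],*q[:3]])
def st(m=""):
    o=r.get_obs(); print(m,round(o["clock"],2),np.round(o["position"],4),"g",round(o["grip_width"],4),"f",np.round(o["ft_force"],2),"q",np.round(o["qpos"],2))
E
python3 - <<'E'
from h import *
for lab,p,a in(("bar",[.4816,-.272,.1],.155),("place",[.49,.2605,.1],-1.086),("w",[.609,-.3455,.1],.0),("w",[.609,-.3455,.1],.485),):
  for k in(0,np.pi): 
    q=r.solve_ik(p,down(a+k)); print(lab,k>0,None if q is None else np.round(q,2))
r.gripper_to(.062,30)
q=[r.solve_ik([.4816,-.272,.1],down(.155+k)) for k in(0,np.pi)]
k=min((0,1),key=lambda i:9 if q[i] is None else abs(q[i][5]))
r.goto([.4816,-.272,.10],down(.155+k*np.pi)); st(k); print(r.tips_ahead)
for n in("top","scene"): save(n+"1",r.snapshot(n))
print(r.servo_line([.4816,-.272,.0205],max_speed=.08,guard=4)); st()
E
```

```text
bar False [-0.72  0.4   1.72 -0.    1.02 -0.87]
bar True [-0.72  0.4   1.72 -0.    1.02  2.27]
place False [ 0.29  0.41  1.71 -0.    1.03  1.37]
place True [ 0.29  0.41  1.71 -0.    1.03 -1.77]
w False [-0.67  0.63  1.31 -0.    1.2  -0.67]
w True [-0.67  0.63  1.31 -0.    1.2   2.47]
w False [-0.67  0.63  1.31  0.    1.2  -1.16]
w True [-0.67  0.63  1.31 -0.    1.2   1.98]
0 3.25 [ 0.4816 -0.2732  0.1005] g 0.0622 f [ 0.52  0.07 -0.72] q [-0.72  0.4   1.71 -0.    1.02 -0.87]
0.014
False
 4.49 [ 0.482  -0.2723  0.021 ] g 0.0618 f [ 0.06  0.35 -0.3 ] q [-0.72  0.51  1.78  0.    0.85 -0.87]
```

```bash
python3 - <<'E'
from h import *
p=r.get_obs()["position"]
print(r.servo_line([.4816,-.272,.011],max_speed=.02,guard=3)); st("touch")
save("scene2",cv2.resize(r.snapshot("scene")[240:420,160:360],None,fx=3,fy=3))
E
```

```text
True
touch 4.9 [ 0.4818 -0.2722  0.0135] g 0.0621 f [-0.83 -0.18  5.41] q [-0.72  0.52  1.78 -0.    0.83 -0.87]
```

View pics/scene2.png

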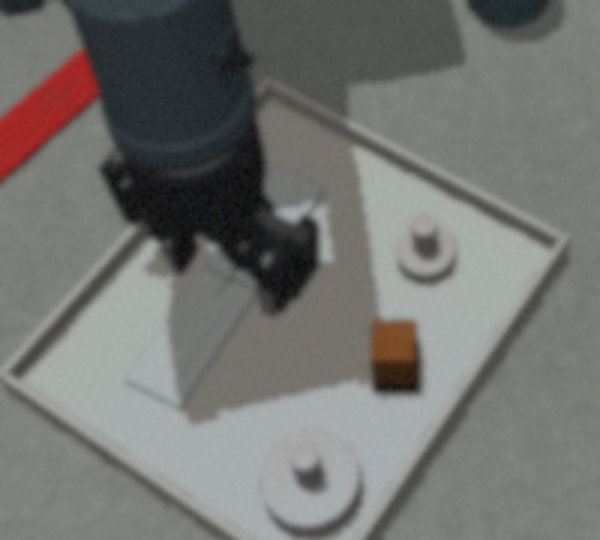

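```bash
python3 - <<'E'
from h import *
r.servo_line([.4816,-.272,.018],max_speed=.05); 
r.gripper_to(.03,40); st("closed")
o=r.get_obs()["position"]
r.servo_line([.4816,-.272,.07],max_speed=.06); st("up")
for n in("top","scene"):
    im=r.snapshot(n); save(n+"3",im); np.save(n+"3.npy",im)
    u=proj(n,[.4816,-.272,.06])[0]; x,y=np.clip(u-65,0,None).astype(int); print(n,x,y)
    save(n+"3z",cv2.resize(im[y:y+130,x:x+130],None,fx=4.5,fy=4.5,interpolation=cv2.INTER_CUBIC))
E
```

```text
closed 5.53 [ 0.4816 -0.272   0.0181] g 0.0388 f [-0.59  0.14  3.23] q [-0.72  0.52  1.78 -0.    0.84 -0.87]
up 6.55 [ 0.4813 -0.2718  0.0697] g 0.0383 f [ 0.57  0.03 -0.61] q [-0.72  0.44  1.74 -0.    0.96 -0.87]
top 345 192
scene 167 252
```

View pics/scene3z.png

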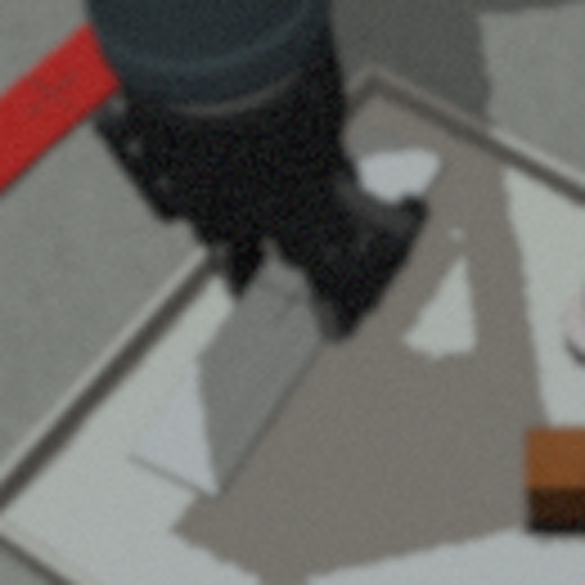

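View pics/top3z.png

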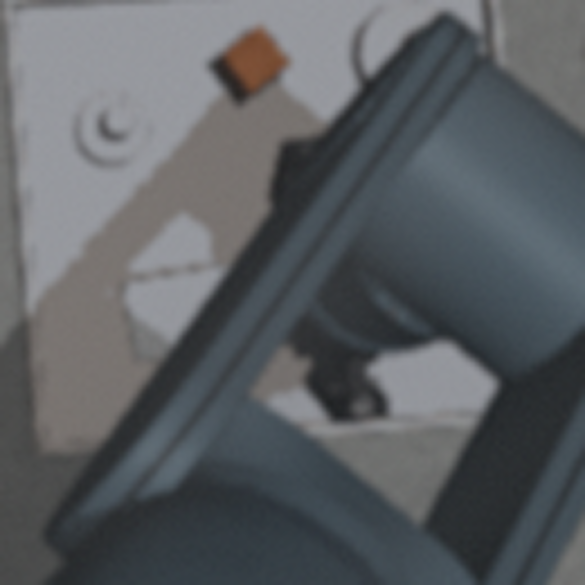

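```bash
python3 - <<'E'
from h import *
c=lambda u,k,o:(np.array(u)+.5)/k-.5+np.array(o)
for uvs,z,o,k in(([(130,458),(215,495)],.063-.006,(167,252),4.5),([(143,348),(208,380)],.005,(160,265),3.4)):
    for dz in(0,.006):
        P=unproj("scene",c(uvs,k,o),z+dz); print(dz,P.round(4).tolist(),P.mean(0).round(4))
d=np.array([np.cos(1.7253),np.sin(1.7253)]); print("pred end centre",np.array([.4816,-.2721])-.085*d)
E
```

```text
0 [[0.4751, -0.3597, 0.057], [0.5124, -0.3522, 0.057]] [ 0.4938 -0.3559  0.057 ]
0.006 [[0.4784, -0.3612, 0.063], [0.5153, -0.3538, 0.063]] [ 0.4968 -0.3575  0.063 ]
0 [[0.4754, -0.3595, 0.005], [0.516, -0.3529, 0.005]] [ 0.4957 -0.3562  0.005 ]
0.006 [[0.4784, -0.3609, 0.011], [0.5187, -0.3544, 0.011]] [ 0.4986 -0.3576  0.011 ]
pred end centre [ 0.49468062 -0.35608748]
```

```bash
python3 - <<'E'
from h import *
r.servo_line([.4816,-.272,.26],max_speed=.2)
r.goto([.490,.2605,.26],down(-1.086)); 
r.servo_line([.490,.2605,.125],max_speed=.12); r.wait(.3); st()
for n in("top","scene"):
    im=r.snapshot(n); np.save(n+"4.npy",im); u=proj(n,[.49,.26,.11])[0]; x,y=np.clip(u-65,0,None).astype(int); print(n,x,y)
    save(n+"4z",cv2.resize(im[y:y+130,x:x+130],None,fx=4.5,fy=4.5,interpolation=cv2.INTER_CUBIC))
E
```

```text
11.26 [0.4902 0.2606 0.1254] g 0.0382 f [-0.12 -0.18 -1.16] q [ 0.29  0.38  1.68 -0.    1.08  1.37]
top 101 190
scene 322 78
```

View pics/scene4z.png

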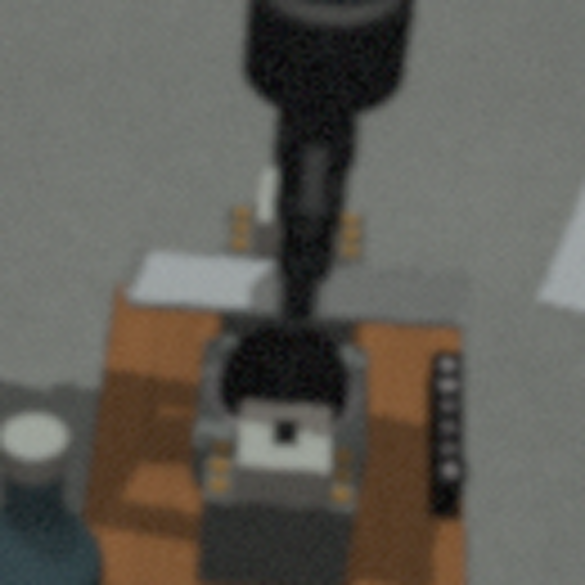

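View pics/top4z.png

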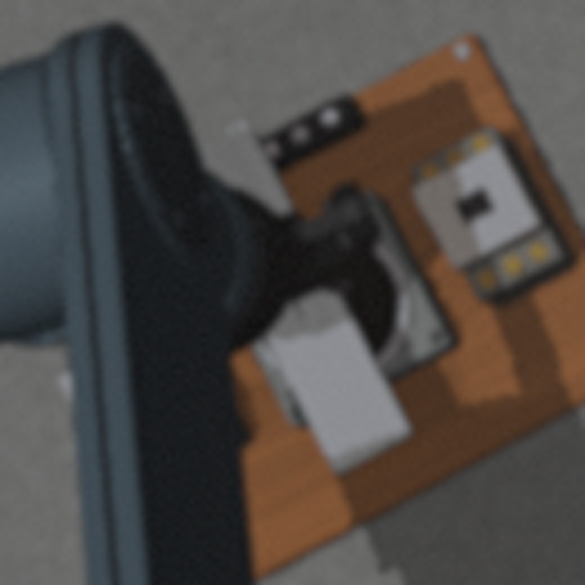

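```bash
python3 - <<'E'
from fit import *
p=r.get_obs()["position"]; zb=p[2]-.0131
for n,o in(("scene",(322,78)),("top",(101,190))):
    im=np.load(n+"4.npy").copy(); B=box(p[0],p[1],.485,zb,zb+.006,.17,.04)
    a=cv2.resize(im[o[1]:o[1]+130,o[0]:o[0]+130],None,fx=4.5,fy=4.5,interpolation=cv2.INTER_CUBIC)
    f=lambda P:((proj(n,P)-o+.5)*4.5-.5)
    for k in(0,1):
        q=f(B[k::2])[[0,1,3,2]]; cv2.polylines(a,[np.round(q).astype(np.int32)],True,(0,255,0) if k else (255,0,0),1)
    C=f(cyl(.49,.2605,.049,.049,.035)); D=f([[.49,.2605,.084]])
    cv2.circle(a,tuple(np.round(D[0]).astype(int)),4,(255,255,0),1); cv2.polylines(a,[np.round(C).astype(np.int32)],True,(255,255,0),1)
    save(n+"4o",a)
E
```

```text
(no output)
```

View pics/scene4o.png

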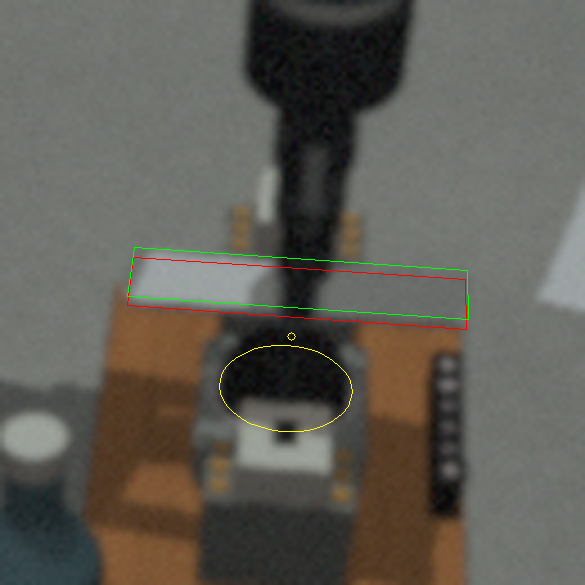

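View pics/top4o.png

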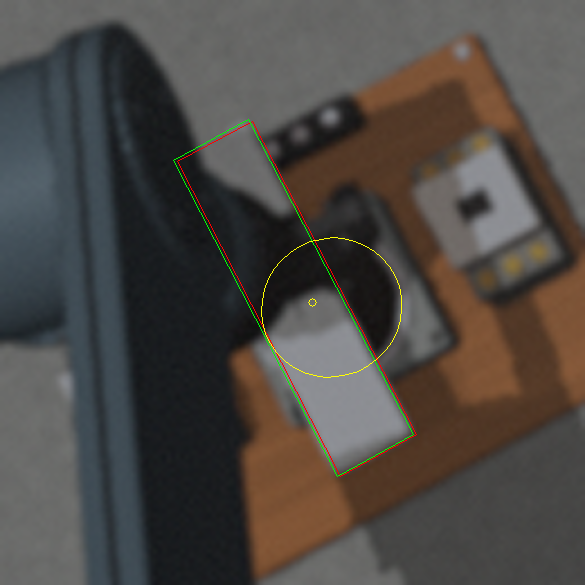

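```bash
python3 - <<'E'
from fit import *
t=np.load("top0.npy").astype(int).sum(2); 
m=np.zeros((480,640),np.uint8); x0,y0=152,238; w=t[y0:281,x0:197]; 
print(np.percentile(w,[5,25,50,75]))
for th in(140,170,200):
    b=(w<th).astype(np.uint8); n,l,s,c=cv2.connectedComponentsWithStats(b); k=l[258-y0,173-x0]; mm=(l==k)
    cn=max(cv2.findContours(mm.astype(np.uint8),0,1)[0],key=cv2.contourArea); print(th,s[k],c[k]+[x0,y0],cv2.minEnclosingCircle(cn),cv2.fitEllipse(cn))
a=np.linspace(0,6.3,25);b=np.linspace(-.1,1.57,12)
S=np.array([[.49+.035*np.cos(i)*np.cos(j),.2605+.035*np.sin(i)*np.cos(j),.049+.035*np.sin(j)] for i in a for j in b])
h=cv2.convexHull(proj("top",S).astype(np.float32)); print("model",cv2.fitEllipse(h))
# scene: extent left/right of dome
s=np.load("scene0.npy").astype(int).sum(2)
print(s[158,365:405].tolist()); print(s[162,365:405].tolist())
q=proj("scene",S); h=cv2.convexHull(q.astype(np.float32)); print("model scene",q.min(0),q.max(0))
print(s[140:160,386].tolist())
E
```

```text
[ 77.  88. 237. 309.]
140 [  7   6  30  29 667] [173.43028486 257.85307346] ((21.435483932495117, 19.854839324951172), 14.77424144744873) ((21.431753158569336, 19.853063583374023), (27.62764549255371, 28.924169540405273), 78.73112487792969)
170 [  7   6  30  29 689] [173.38751814 257.83599419] ((21.5, 20.0), 15.041708946228027) ((21.399070739746094, 19.847370147705078), (28.122400283813477, 29.386489868164062), 76.37356567382812)
200 [  7   5  30  30 710] [173.48450704 257.82816901] ((21.264705657958984, 19.617647171020508), 15.24646282196045) ((21.472536087036133, 19.83146858215332), (28.650217056274414, 29.722126007080078), 70.09878540039062)
model ((174.0547637939453, 257.8128356933594), (30.98919105529785, 32.15174102783203), 80.41209411621094)
[268, 273, 303, 330, 344, 334, 271, 175, 111, 46, 59, 45, 77, 64, 94, 62, 56, 94, 110, 100, 125, 76, 98, 96, 90, 70, 53, 69, 57, 78, 64, 85, 133, 217, 280, 311, 317, 310, 281, 281]
[267, 304, 340, 380, 375, 296, 190, 100, 41, 58, 76, 57, 50, 63, 47, 68, 82, 96, 88, 46, 93, 82, 81, 58, 84, 84, 72, 51, 76, 56, 53, 41, 64, 140, 247, 319, 345, 331, 299, 286]
model scene [370.28109175 148.86152446] [399.79878745 174.5283028 ]
[135, 143, 137, 144, 142, 149, 147, 141, 122, 107, 103, 60, 68, 84, 91, 100, 115, 128, 76, 106]
```

```bash
python3 - <<'E'
from h import *
r.servo_line([.4895,.2613,.105],max_speed=.05); r.wait(.2); st()
f0=r.get_obs()["ft_force"]
print(r.servo_line([.4895,.2613,.0955],max_speed=.015,guard=1.2)); st("touch"); r.wait(.2); st()
E
```

```text
12.11 [0.4897 0.2614 0.1053] g 0.0387 f [ 0.06 -0.38 -1.02] q [0.29 0.4  1.71 0.   1.04 1.38]
True
touch 12.67 [0.4893 0.2613 0.096 ] g 0.0382 f [1.69 0.48 0.72] q [0.29 0.41 1.71 0.   1.02 1.38]
 12.87 [0.4891 0.2612 0.0959] g 0.0386 f [0.51 0.15 0.01] q [0.29 0.41 1.71 0.   1.02 1.38]
```

```bash
python3 - <<'E'
from h import *
r.gripper_to(.044); r.gripper_to(.066); r.wait(.1)
im=r.snapshot("scene"); save("scene5z",cv2.resize(im[78:208,322:452],None,fx=4.5,fy=4.5)); st()
E
```

```text
13.59 [0.4887 0.2611 0.0957] g 0.0662 f [ 0.11  0.61 -0.59] q [0.29 0.41 1.72 0.   1.02 1.38]
```

View pics/scene5z.png

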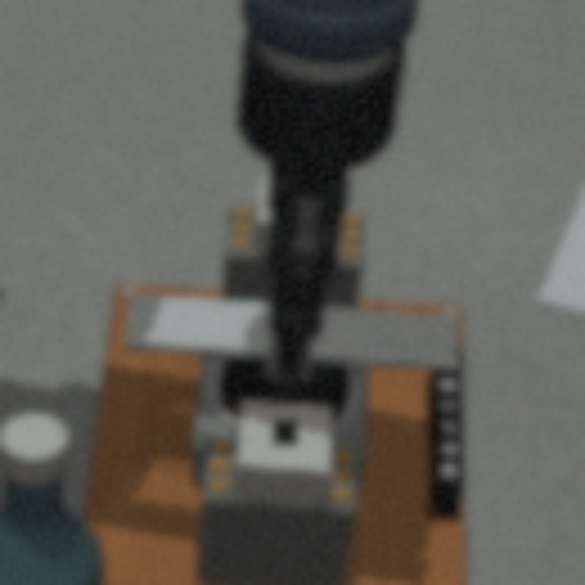

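The bar rests level on the dome with the fingers open. Next I'll retreat to above the weight and check both cameras.

```bash
python3 - <<'E'
from fit import *
p=r.get_obs()["position"]
r.servo_line([p[0],p[1],.15],max_speed=.06); r.servo_line([p[0],p[1],.27],max_speed=.2)
r.gripper_to(.04)
r.goto([.609,-.345,.20],down(0)); r.wait(.2); st()
for n,o in(("scene",(322,78)),("top",(101,190))):
    im=r.snapshot(n); np.save(n+"6.npy",im)
    a=cv2.resize(im[o[1]:o[1]+130,o[0]:o[0]+130],None,fx=4.5,fy=4.5,interpolation=cv2.INTER_CUBIC)
    B=box(.489,.2612,.485,.084,.09,.17,.04); f=lambda P:((proj(n,P)-o+.5)*4.5-.5)
    q=f(B[1::2])[[0,1,3,2]]; cv2.polylines(a,[np.round(q).astype(np.int32)],True,(0,255,0),1)
    cv2.circle(a,tuple(np.round(f([[.489,.2612,.09]])[0]).astype(int)),4,(255,0,0),1); save(n+"6o",a)
    for d in r.outline_of(n,"bar"):
        q,e=sfit([(n,d["region"].astype(np.float32))],barm(.084),[.489,.261,.485],[.004,.004,.03]); print(n,d["uv"],d["confidence"],q,e)
E
```

```text
18.19 [ 0.6094 -0.3442  0.2003] g 0.04 f [-0.16 -0.53 -0.13] q [-0.67  0.56  1.19  0.    1.39 -0.67]
scene [169.8, 281.3] 0.62 [0.489 0.261 0.485] 1.0
top [180.8, 260.8] 0.24 [0.50934014 0.2027713  0.69317543] 0.8185520768165588
```

View pics/scene6o.png

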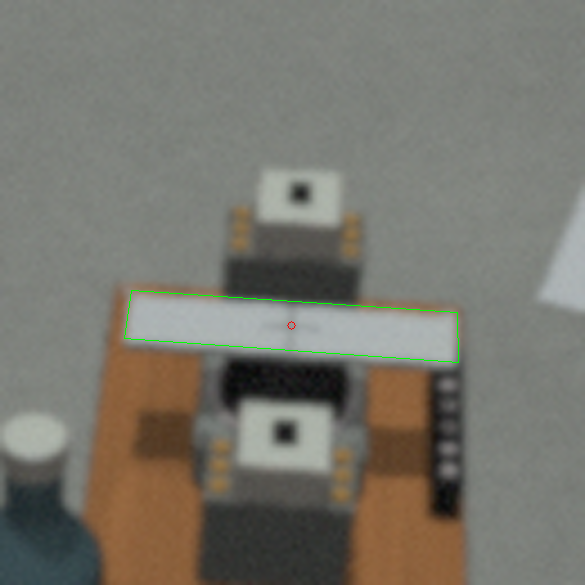

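View pics/top6o.png

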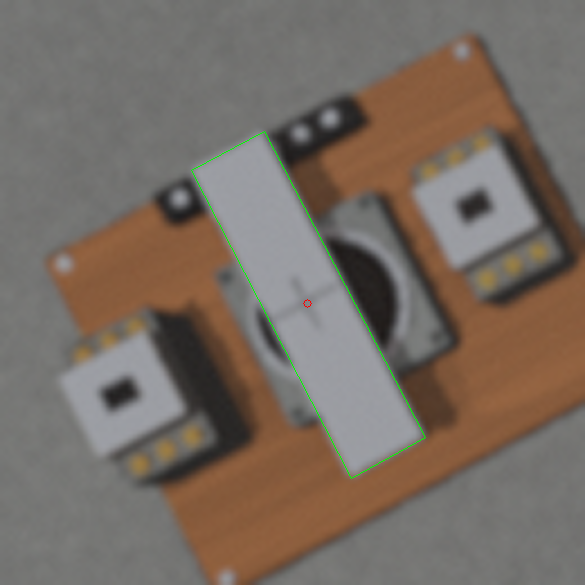

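```bash
python3 - <<'E'
from fit import *
r.servo_line([.609,-.3455,.08],max_speed=.15)
print(r.servo_line([.609,-.3455,.045],max_speed=.05,guard=5)); st()
save("scene7z",cv2.resize(r.snapshot("scene")[330:460,200:330],None,fx=4.5,fy=4.5))
E
```

```text
False
 20.19 [ 0.6092 -0.3457  0.0452] g 0.0397 f [-0.43  0.2   0.68] q [-0.67  0.69  1.36 -0.    1.1  -0.67]
```

View pics/scene7z.png

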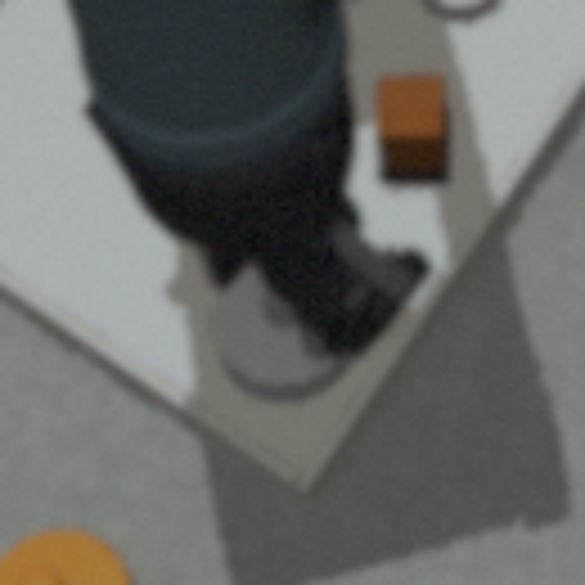

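The jaws are around the large weight's knob, with the knob near (280,305) in the crop. I'll grip, lift, and measure where the weight sits in the hand.

```bash
python3 - <<'E'
from fit import *
r.gripper_to(.01,60); st("closed")
z0=r.get_obs()["position"][2]
p=r.get_obs()["position"]
r.servo_line([.609,-.3455,.10],max_speed=.08); st()
r.servo_line([.609,-.3455,.28],max_speed=.2)
r.goto([.489,.2612,.28],down(.485)); r.servo_line([.489,.2612,.16],max_speed=.15); r.wait(.3); st("above")
p=r.get_obs()["position"]; zb=.005+p[2]-z0; print("underside",zb)
for n in("scene","top"):
    im=r.snapshot(n); np.save(n+"8.npy",im); u=proj(n,[.489,.2612,.13])[0]; o=np.clip(u-65,0,None).astype(int)
    a=cv2.resize(im[o[1]:o[1]+130,o[0]:o[0]+130],None,fx=4.5,fy=4.5,interpolation=cv2.INTER_CUBIC)
    f=lambda P:((proj(n,P)-o+.5)*4.5-.5)
    for z,c in((zb,(255,0,0)),(zb+.02,(0,255,0))): cv2.polylines(a,[np.round(f(cyl(p[0],p[1],z,z,.028))).astype(np.int32)],True,c,1)
    save(n+"8o",a)
    for d in r.outline_of(n,"large_weight"): print(n,d["uv"],d["confidence"],proj(n,[p[0],p[1],zb+.015]))
E
```

```text
closed 20.59 [ 0.6091 -0.3457  0.0456] g 0.0138 f [-0.29 -0.07  3.67] q [-0.68  0.69  1.36 -0.    1.1  -0.67]
 21.43 [ 0.6087 -0.3452  0.0996] g 0.0137 f [-0.34  1.2  -3.89] q [-0.67  0.64  1.31 -0.    1.2  -0.67]
above 25.94 [0.4893 0.2613 0.1607] g 0.0135 f [-0.22 -0.52 -3.58] q [ 0.29  0.34  1.64 -0.    1.16 -0.2 ]
underside 0.12008287889892261
scene [387.2, 134.6] 0.82 [[388.31126743 134.09678379]]
scene [211.8, 463.3] 0.8 [[388.31126743 134.09678379]]
top [489.0, 205.1] 0.91 [[162.90212139 255.16430158]]
top [169.0, 249.9] 0.6 [[162.90212139 255.16430158]]
```

View pics/scene8o.png

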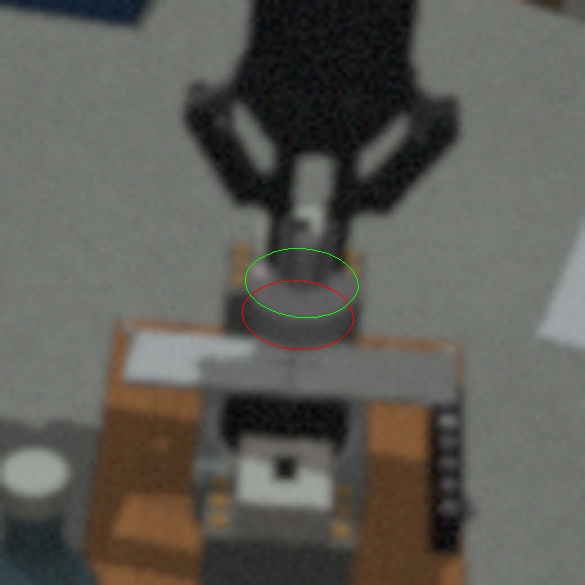

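View pics/top8o.png

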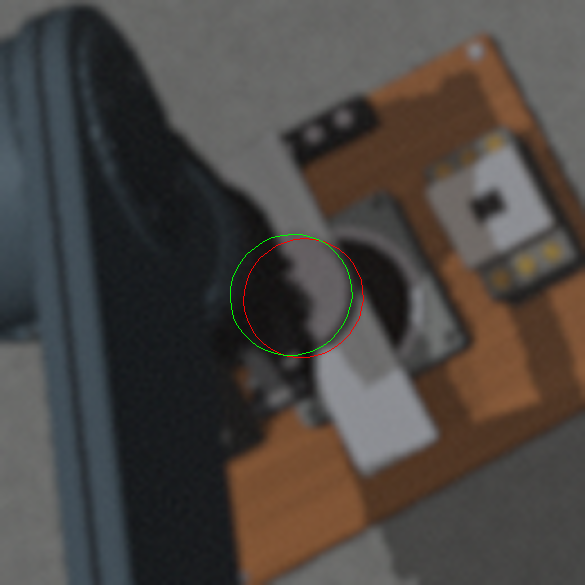

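```bash
python3 - <<'E'
from h import *
r.servo_line([.489,.2612,.136],max_speed=.06); r.wait(.2); st()
print(r.servo_line([.489,.2612,.1225],max_speed=.015,guard=5)); st("touch"); r.wait(.2); st()
save("scene9z",cv2.resize(r.snapshot("scene")[78:208,322:452],None,fx=4.5,fy=4.5))
E
```

```text
26.89 [0.4893 0.2613 0.1364] g 0.0137 f [ 0.16 -1.27 -4.2 ] q [ 0.29  0.36  1.67 -0.    1.11 -0.2 ]
True
touch 27.63 [0.4891 0.2613 0.1245] g 0.0134 f [-0.43  0.86  4.38] q [ 0.29  0.38  1.69  0.    1.08 -0.2 ]
 27.83 [0.4891 0.2613 0.1245] g 0.0138 f [0.01 0.23 6.  ] q [ 0.29  0.38  1.69  0.    1.08 -0.2 ]
```

View pics/scene9z.png

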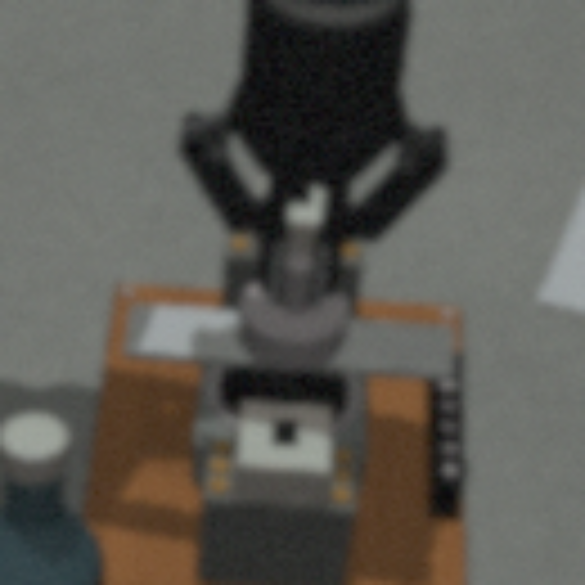

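```bash
python3 - <<'E'
from h import *
p=r.get_obs()["position"]
r.servo_line([.489,.2612,.1242],max_speed=.02); r.wait(.1); st()
r.gripper_to(.022); r.gripper_to(.045); r.wait(.3); st("open")
r.servo_line([.489,.2612,.175],max_speed=.06); r.servo_line([.489,.2612,.28],max_speed=.2)
r.goto([.40,-.2,.30],down(0)); r.wait(.3); st()
for n,o in(("scene",(322,78)),("top",(101,190))):
    im=r.snapshot(n); np.save(n+"10.npy",im); save(n+"10z",cv2.resize(im[o[1]:o[1]+130,o[0]:o[0]+130],None,fx=4.5,fy=4.5,interpolation=cv2.INTER_CUBIC))
E
```

```text
28.23 [0.4893 0.2613 0.1245] g 0.0136 f [-1.28 -0.73  4.23] q [ 0.29  0.38  1.68  0.    1.08 -0.2 ]
open 29.13 [0.489  0.2612 0.1242] g 0.0449 f [ 0.33 -0.11 -0.61] q [ 0.29  0.38  1.68  0.    1.08 -0.2 ]
 32.83 [ 0.4003 -0.1996  0.3   ] g 0.0452 f [-0.63  1.25 -0.7 ] q [-0.71  0.04  1.67  0.    1.44 -0.71]
```

View pics/scene10z.png

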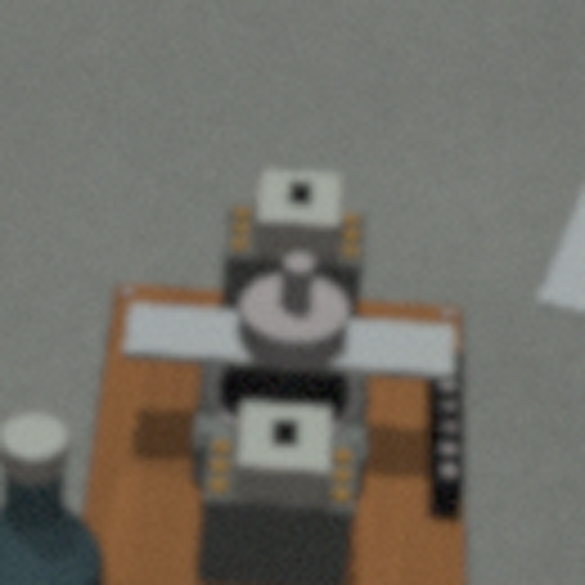

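View pics/top10z.png

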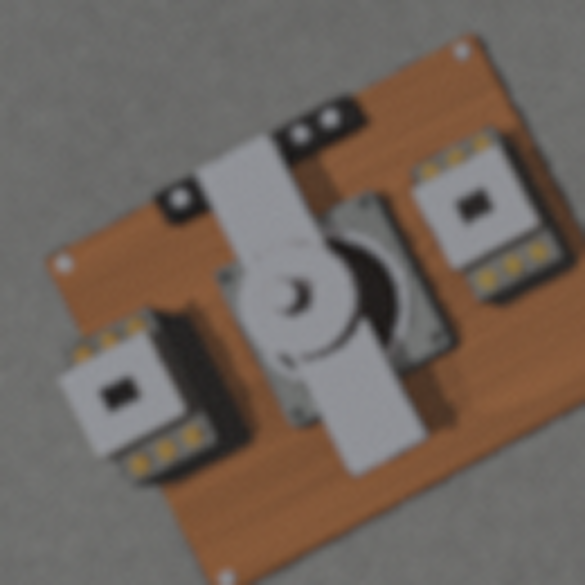

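```bash
python3 - <<'E'
from fit import *
for n,o in(("scene",(322,78)),("top",(101,190))):
    im=r.snapshot(n); a=cv2.resize(im[o[1]:o[1]+130,o[0]:o[0]+130],None,fx=4.5,fy=4.5,interpolation=cv2.INTER_CUBIC)
    f=lambda P:((proj(n,P)-o+.5)*4.5-.5)
    q=f(box(.489,.2612,.485,.078,.084,.17,.04)[1::2])[[0,1,3,2]]; cv2.polylines(a,[np.round(q).astype(np.int32)],True,(0,255,0),1)
    for z,R in((.104,.028),(.132,.008)): cv2.polylines(a,[np.round(f(cyl(.489,.2612,z,z,R))).astype(np.int32)],True,(255,0,0),1)
    save(n+"11",a); 
    for th in("small_weight","relay","bottle","screwdriver"): print(n,th,[np.round(d["uv"]).tolist() for d in r.outline_of(n,th)[:2]])
s=cv2.hconcat([cv2.imread("pics/%s11.png"%n) for n in("scene","top")]); cv2.imwrite("pics/f11.png",cv2.resize(s,(800,400)))
E
```

```text
scene small_weight [[302.0, 323.0]]
scene relay [[291.0, 358.0]]
scene bottle [[330.0, 217.0], [384.0, 182.0]]
scene screwdriver [[400.0, 294.0]]
top small_weight [[371.0, 216.0]]
top relay [[398.0, 206.0]]
top bottle [[279.0, 253.0]]
top screwdriver [[297.0, 178.0]]
```

View pics/f11.png

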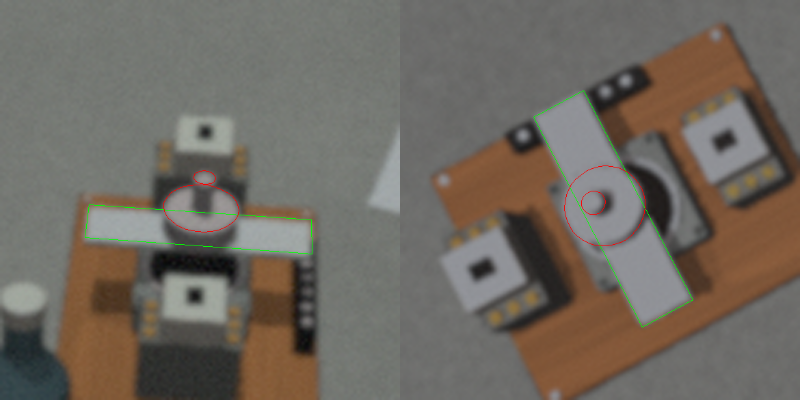

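The overlay drawn for a fully pressed button (bar underside at 78 mm) fits both pictures, and the bystanders haven't moved. I'm handing the job in.

```bash
python3 -c "
from bench import r
r.job_done(); print(r.get_obs()['clock'])"
```

```text
the job is handed in; nothing more can be done
the job is handed in; nothing more can be done
```

The bar now lies balanced across the dome with the large weight standing on its middle, and the button looks fully down. I handed the job in shortly after 33 s on the robot's clock, against the 61 s limit; no verdict was reported.

- **Bar alone:** I laid the aluminium bar across the dome along the lane and let go. Both cameras then showed it level and balanced, about 1 mm from my estimate of the button axis, with the arm well away.
- **Weight:** I set the larger steel weight on the middle of the bar, pressed until the button reached its stop, and released. The last pictures from both cameras match an overlay of the bar at 78 mm (button fully down), with the weight upright and 1–2 mm at most from the axis.
- **Bystanders:** The small weight, relay, bottle and screwdriver show in the same places as at the start, within what the networks can resolve. I left the red and orange look-alikes alone.
- **What didn't agree or work:** The two cameras differ by about 2 mm in y, so I used a value between them. The outline network also failed to find the bar on the dome, so I checked its position by overlay instead.

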